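# Hang the orange cutlery caddy on the navy crate

### The arm

A 6-joint arm with a two-finger parallel gripper is mounted at the origin on the work surface. World frame = base frame: x ahead of the robot, y to its left, z up, the work surface at z = 0. Lengths are in m, angles in rad, forces in N, time in s.
With the tool pointing down it reaches from about 0.25 to 0.725 m from the base axis. Payload 4 kg.
Tool frame: the origin (TCP) lies at the very end of the fingers, on their centre line; the grasp point (between the pads) lies 19 mm behind it; x points along the fingers, z is the direction in which the jaws open and shut, and the axes are right-handed (so a half turn about x gives the same grasp; the last joint's range is limited). The gripper opens to 85 mm and grips with 20 to 120 N. Pads are 22 mm wide; open, the fingers measure 114 mm over their backs; the gripper's body (76 mm by 85 mm) begins 54 mm behind the grasp point. The pads swing forward as they close: fully open they stand 13 mm farther back than shut.
Start: joints at [-1.129, 0.241, 0.005, 1.335, 0, 1.571], TCP at [0.214, -0.452, 0.231] pointing down, gripper open.
Joint ranges: [-2.72, 2.72], [-1.05, 1.87], [-1.09, 1.28], [-1.99, 2.15], [-1.42, 1.44], [-3.14, 3.14]. Speed limits (rad/s): [2.79, 2.79, 3.14, 3.14, 3.14, 3.14].

### API

Orientations are given as a unit quaternion [x, y, z, w].
In Python, from workcell import bot gives the robot as it stands.
- The arm moves only by the tool apply_moves, never from a script. Its argument "targets" is one flat list of numbers, 7 for each row, row after row: the shift along the tool's x, y, z in units of 25 cm (1.0 is 25 cm), then the turn, a rotation vector about the tool's x, y, z in units of 0.5 rad (1.0 is 0.5 rad), then the opening, from 0 (shut) to 1 (fully open). In form: [tx, ty, tz, wx, wy, wz, claw, tx, ty, tz, wx, wy, wz, claw, ...]. A call has 1 to 12 rows; each row is the pose to reach, as a shift and turn from the pose commanded when the call began, along the tool's axes at that moment; what a row does not reach only later rows make up. A row lasts 1/12 s, in which the tool goes at most 41.7 mm and 7.16 degrees, less where a joint would pass 70% of its speed; a pose out of reach is approached as far as the arm can. A call with a number of a shift or a turn outside -1 to 1 is refused whole. A call with a gripper value outside its range is refused whole. The fingers move at their own pace and stop on an object; the grip force is fixed at half the most. Time passes only in rows, so rows that repeat a pose let the fingers close. It gives the time, the measured TCP pose, the force and the opening at its end, in the units of the state.
- bot.get_obs(): the state, without advancing time (a new reading comes with each control period).
- bot.camera(name): name is "scene" or "top" or "wrist"; returns (picture, depth): 420x560x3 uint8, red, green, blue; 420x560 float32, m along the optical axis (not along the pixel's ray), 0 where there is no reading.
- bot.camera_params(name): a dict with "fx", "fy", "cx", "cy" (pixels), "T" (4x4, takes a point from camera to world coordinates); the wrist camera has in their place "tool_from_camera" (4x4, takes a point from camera to tool coordinates, whose origin is the TCP and whose axes are the tool frame's). Camera axes: x right, y up, looking along -z (the intrinsics and any distortion apply to the point x, -y, -z); pixel columns grow to the right and rows downward; lengths in m; the calibration is good to about 2 mm. A picture is of the moment at which its call begins: read the wrist's pose just before it. camera_params takes no time and is no camera call.
- bot.job_done(): hands the job in, once; it reports no verdict.
The state is a dict: "clock": time; "joint_pos": joint angles; "joint_vel": joint speeds; "tau": joint torques, N m; "eef_pos": TCP position; "tool_rot": TCP orientation; "ft_force": force on the tool from outside, world axes, zero at the start; "ft_torque": the same for the moment, N m; "grip_width": finger opening in m.
Only numpy, scipy, OpenCV 4.12 (cv2) and the standard library are available. Lean on these libraries where they do the work, as an engineer would, in place of code of your own. Each camera call takes 0.05 s, during which the arm holds its last target.

### The job

On the packing counter of a tableware warehouse, pick up the orange hook-on cutlery caddy and hang it by its own hook over the rim of the navy blue crate, around the middle of the long side nearest the robot, so that the caddy hangs outside the crate, roughly upright and square to it, and stays there when let go. Do not push the crate out of place, and leave the matching teal caddy where it stands.

Things in the scene. Friction and masses are not known exactly. Their poses are not given: they have to be found in the camera images.
- orange_caddy: Orange open-topped hook-on cutlery caddy to hang, 0.18 kg, standing upright. Origin: centre of underside, z up. Body 55 (x) by 90 (y) by 100 mm tall. Carry bar to grip: along y above the origin, 12 mm thick (x), 90 long, z 150 to 164 mm, open space under it down to 100. Hook on the +x side: strap 45 mm wide (y), going level out from the wall top at z 100 to 105, its lip turned down to z 68.
- orange_hook (a point): Middle of the orange caddy's hook gap, at the strap's underside: (42.5, 0, 100) mm in the caddy's frame. The crate's rim belongs here, strap lying on it. The gap is 30 mm, open below: from the caddy wall's outer face (x 27.5 mm) to the lip's inner face (x 57.5); the lip's end flares out to x 67 mm.
- navy_crate: Navy blue slatted dish crate to hang it on (a white one is alike), loose, 2.5 kg; 180 (x) by 280 (y) by 150 mm tall. Origin: centre of underside, z up. Long side nearest the robot is its -x side: flat outer face at x -90 mm; rim 12 mm thick (x -90 to -78), top at z 150. Plates inside stay below z 100 mm. Its x points away from the robot, within 12 degrees of world x.
- teal_caddy: Teal caddy, same shape, size and frame as the orange one; a bystander to leave alone.
Mind the look-alikes: they are no part of the job. Leave any pink look-alike of the orange_caddy alone.

How it is judged:
At the end, for the whole second after the job is handed in: Orange caddy hooked on the navy crate's near long rim, body outside: hook point within 20 mm across the rim, 70 mm of the side's middle, -12 to +15 mm of the rim's top; tilt and turn from square under 20 degrees; at rest. Crate upright; crate and teal caddy within 40 mm of their starts (x of orange_hook in the frame of navy_crate between -0.104 and -0.064 m and y of orange_hook in the frame of navy_crate between -0.07 and 0.07 m and z of orange_hook in the frame of navy_crate between 0.138 and 0.165 m and x of orange_caddy in the frame of navy_crate below -0.095 m and angle between orange_caddy's own z axis and vertical below 0.35 rad and angle between the x axis of orange_caddy and the x axis of navy_crate, either way round below 0.35 rad and linear speed of orange_caddy below 0.03 m/s and angular speed of orange_caddy below 0.2 rad/s and angle between navy_crate's own z axis and vertical below 0.1 rad and distance of each of navy_crate, teal_caddy from where it was at the start of the episode below 0.04 m); the robot touches nothing.
It fails at once if the navy crate is pushed more than 40 mm (distance of navy_crate from where it was at the start of the episode above 0.04 m).
It fails at once if the teal caddy is moved more than 40 mm (distance of teal_caddy from where it was at the start of the episode above 0.04 m).
It also fails if it takes over 38 s, if anything falls off the work surface, if the arm or the gripper's body presses on something with over 40 N, if the wrist force passes 120 N, or if a joint passes its speed limit or range.

## Working session

There is one attempt and no reset: what is moved stays moved. The work goes in short steps, Python scripts to look and compute and a tool call to move; the robot and the scene stay as the last step left them, time stands still between calls to the robot, and variables do not carry over. Pictures are saved under pics/ and viewed, and the job is handed in when it is done.

Besides the shell and the picture viewer there is one more tool, called after "Request:" by a JSON object that holds its "name" and its "arguments". apply_moves: Moves the arm, as the interface text tells. Its arguments: {"type":"object","properties":{"targets":{"type":"array"}},"required":["targets"]}

```bash
ls; mkdir -p pics; python3 - <<'E'
from workcell import bot
import cv2,numpy as np
print(bot.get_obs())
for n in ("scene","top"):
    im,d=bot.camera(n); cv2.imwrite(f"pics/{n}0.png",im[:,:,::-1]); np.savez(f"{n}0.npz",im=im,d=d)
    p=bot.camera_params(n); print(n,p)
print(bot.camera_params("wrist"))
E
```

```text
pics
{'clock': 0.0, 'joint_pos': array([-1.12898963e+00,  2.41388102e-01,  3.72018292e-03,  1.33522287e+00,
       -3.02938324e-05,  1.57080365e+00]), 'joint_vel': array([-0.00046435,  0.0008657 ,  0.00118202,  0.00365632,  0.00073602,
        0.00114247]), 'tau': array([-3.93318978e-04, -3.72315896e+01,  2.52407706e+01,  1.69454160e-02,
       -1.16817532e-05, -1.01246382e-06]), 'eef_pos': array([ 0.21350327, -0.45141261,  0.23042386]), 'tool_rot': array([ 0.37868348,  0.59803516, -0.37790926,  0.59677245]), 'ft_force': array([0.81569467, 0.16649702, 0.2022638 ]), 'ft_torque': array([-0.00271975,  0.01186649, -0.02755841]), 'grip_width': 0.08559141749040461}
scene {'fx': 412.4666625313079, 'fy': 412.4666625313079, 'cx': 280.75763280163943, 'cy': 208.25597675046487, 'T': array([[ 0.57255353, -0.70529097,  0.41802764,  0.95597973],
       [ 0.81984117,  0.48844934, -0.29879375, -0.26503135],
       [ 0.00655121,  0.51379169,  0.85788996,  0.90394505],
       [ 0.        ,  0.        ,  0.        ,  1.        ]])}
top {'fx': 540.6262909519926, 'fy': 540.6262909519926, 'cx': 275.25800925049055, 'cy': 210.66076689601977, 'T': array([[-0.00937937,  0.98674032, -0.16203573,  0.37657253],
       [-0.99966784, -0.01314275, -0.02216936, -0.00334631],
       [-0.024005  ,  0.16177397,  0.98653583,  1.16374605],
       [ 0.        ,  0.        ,  0.        ,  1.        ]])}
{'fx': 363.9790716538867, 'fy': 363.9790716538867, 'cx': 285.5376914944516, 'cy': 212.85603556893156, 'tool_from_camera': array([[ 5.76088860e-05,  3.27142120e-01, -9.44975148e-01,
        -1.42986090e-01],
       [-4.34387849e-04,  9.44975069e-01,  3.27142066e-01,
         8.43271738e-02],
       [ 9.99999904e-01,  3.91639432e-04,  1.96545523e-04,
        -9.11214838e-04],
       [ 0.00000000e+00,  0.00000000e+00,  0.00000000e+00,
         1.00000000e+00]])}
```

View pics/scene0.png

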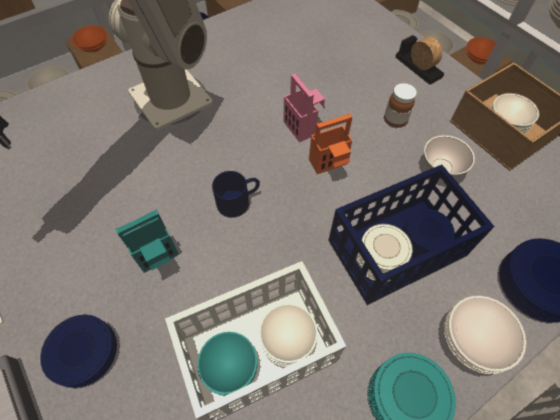

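View pics/top0.png

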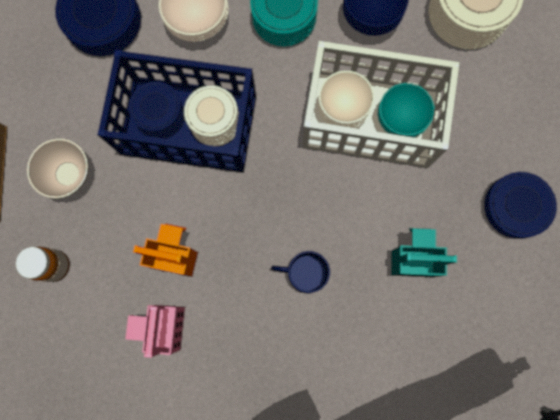

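The scene view shows the orange caddy at about (330,145), the navy crate at (410,235) and the teal caddy at (148,240). In the top view, orange is at (168,250) with its hook towards the crate, and the crate is at (180,110). Next I'll measure them from the point clouds.

```bash
cat > h.py <<'E'
import numpy as np,cv2
from workcell import bot
def cloud(im,d,p,T):
    v,u=np.mgrid[0:d.shape[0],0:d.shape[1]]
    X=np.stack([(u-p['cx'])/p['fx']*d,-(v-p['cy'])/p['fy']*d,-d],-1)
    return X@T[:3,:3].T+T[:3,3]
def masks(im):
    h=cv2.cvtColor(im,cv2.COLOR_RGB2HSV).astype(int); H,S,V=h[...,0],h[...,1],h[...,2]
    return dict(orange=(H>=4)&(H<=15)&(S>190)&(V>70),navy=(H>105)&(H<130)&(S>110)&(V<140),teal=(H>75)&(H<97)&(S>120))
def rect(P): 
    r=cv2.minAreaRect((P[:,:2]*1000).astype(np.float32)); return r
E
python3 - <<'E'
from h import *
for n in("top","scene"):
    z=np.load(n+"0.npz");p=bot.camera_params(n);im,d=z['im'],z['d']
    W=cloud(im,d,p,p['T']);m=masks(im);ok=d>0
    print(n,'table z',np.median(W[ok&(abs(W[...,2])<.03)][:,2]))
    P=W[m['orange']&ok]
    P=P[(P[:,0]>.15)&(P[:,0]<.6)&(P[:,1]>0)&(P[:,1]<.4)&(P[:,2]>.01)]
    c=np.median(P,0);P=P[np.linalg.norm(P[:,:2]-c[:2],axis=1)<.12]
    print('orange',len(P),P.min(0),P.max(0))
    print(np.histogram(P[:,2],bins=np.arange(0,.18,.01)))
    B=P[(P[:,2]>.152)&(P[:,2]<.175)];print('bar',len(B),B.mean(0),rect(B))
    S=P[(P[:,2]>.098)&(P[:,2]<.11)];print('strap+walltop',len(S),S.mean(0),rect(S))
    Q=W[m['navy']&ok];Q=Q[(Q[:,0]>.3)&(Q[:,0]<.75)&(Q[:,1]>0)&(Q[:,1]<.45)]
    R=Q[(Q[:,2]>.14)&(Q[:,2]<.16)];print('rim',len(R),np.median(R[:,2]),rect(R),cv2.boxPoints(rect(R)).tolist())
    E=W[m['teal']&ok];E=E[(E[:,2]>.15)&(E[:,2]<.17)&(E[:,0]<.4)];print('teal bar',len(E),E.mean(0))
E
```

```text
top table z 0.0001772190836935028
orange 577 [0.42914471 0.19122784 0.01005924] [0.52666465 0.28751935 0.1671111 ]
(array([ 0, 27, 39, 55, 50, 48, 55, 52, 51, 64, 51,  7,  9,  7,  7, 13, 42]), array([0.  , 0.01, 0.02, 0.03, 0.04, 0.05, 0.06, 0.07, 0.08, 0.09, 0.1 ,
       0.11, 0.12, 0.13, 0.14, 0.15, 0.16, 0.17]))
bar 52 [0.46421677 0.24950156 0.16186578] ((463.3458251953125, 239.75656127929688), (89.72607421875, 12.303305625915527), 76.67784881591797)
strap+walltop 69 [0.48112508 0.24073754 0.10229452] ((480.5513916015625, 236.03207397460938), (89.47299194335938, 88.97969055175781), 77.81684112548828)
rim 1364 0.14945048371725655 ((722.6461791992188, 221.42672729492188), (279.27081298828125, 97.08663940429688), 81.10214233398438) [[653.0891723632812, 90.9801025390625], [749.0073852539062, 75.96337890625], [792.2031860351562, 351.87335205078125], [696.2849731445312, 366.89007568359375]]
teal bar 0 [nan nan nan]
scene table z -0.0016940765525714774<stdin>:15: RuntimeWarning: Mean of empty slice.
  ret = um.true_divide(
  return _methods._mean(a, axis=axis, dtype=dtype,
Traceback (most recent call last):
ValueError: zero-size array to reduction operation minimum which has no identity
```

```bash
python3 - <<'E'
from h import *
for n in("top","scene"):
    z=np.load(n+"0.npz");p=bot.camera_params(n);im,d=z['im'],z['d']
    W=cloud(im,d,p,p['T']);ok=d>0
    h=cv2.cvtColor(im,cv2.COLOR_RGB2HSV).astype(int)
    if n=="scene": print(h[125:170:8,318:350:6].tolist(), W[155,340],W[125,335])
    m=masks(im)
    mo=(h[...,0]<16)&(h[...,1]>150)&ok&(np.hypot(W[...,0]-.47,W[...,1]-.24)<.09)&(W[...,2]>.01)
    P=W[mo];B=P[(P[:,2]>.155)&(P[:,2]<.175)];print(n,'bar',len(B),B.mean(0),np.median(B[:,2]),rect(B))
    S=P[(P[:,2]>.098)&(P[:,2]<.112)];print('top',len(S),rect(S))
    for zr in((.14,.16),(.05,.16)):
        Q=W[m['navy']&ok];Q=Q[(Q[:,0]>.55)&(Q[:,0]<.93)&(Q[:,1]>0)&(Q[:,1]<.45)&(Q[:,2]>zr[0])&(Q[:,2]<zr[1])]
        r=rect(Q);print('rim',len(Q),np.median(Q[:,2]),r,cv2.boxPoints(r).round(0).tolist())
    E=W[m['teal']&ok];E=E[(E[:,2]>.15)&(E[:,2]<.18)&(E[:,0]<.55)];print('teal bar',len(E),E.mean(0) if len(E) else 0)
E
```

```text
top bar 58 [0.46642173 0.25619419 0.16256465] 0.1629329617737143 ((463.28607177734375, 240.00909423828125), (89.99301147460938, 12.668639183044434), 77.05840301513672)
top 128 ((480.5793151855469, 236.55674743652344), (90.64480590820312, 89.12106323242188), 77.61243438720703)
rim 2739 0.1493714360991103 ((765.0728759765625, 215.27232360839844), (280.4692077636719, 182.1208038330078), 80.69901275634766) [[653.0, 92.0], [832.0, 62.0], [878.0, 339.0], [698.0, 368.0]]
rim 6918 0.10144504188312609 ((792.8067626953125, 260.133544921875), (378.29815673828125, 222.60903930664062), 80.5736312866211) [[652.0, 92.0], [872.0, 55.0], [934.0, 428.0], [714.0, 465.0]]
teal bar 345 [ 0.44989402 -0.2639428   0.16330342]
[[[10, 185, 201], [9, 186, 196], [8, 169, 107], [9, 65, 129], [9, 100, 176], [8, 168, 94]], [[8, 174, 104], [9, 176, 106], [8, 176, 103], [8, 176, 103], [8, 169, 98], [8, 133, 113]], [[8, 174, 104], [9, 173, 103], [8, 174, 104], [8, 175, 105], [10, 184, 169], [10, 184, 175]], [[9, 175, 112], [10, 185, 172], [10, 185, 186], [10, 187, 220], [10, 185, 221], [10, 185, 216]], [[9, 173, 99],
[... 249 characters left out ...]
0.46649417 0.23796599 0.16082488] 0.16123171138483322 ((465.3951110839844, 238.98997497558594), (88.88319396972656, 14.180810928344727), 77.05717468261719)
top 307 ((482.0008850097656, 235.19094848632812), (89.52849578857422, 89.01557159423828), 76.6710205078125)
rim 1428 0.14844531817141315 ((767.4344482421875, 214.90829467773438), (278.52032470703125, 178.0261993408203), 80.7253189086914) [[657.0, 92.0], [833.0, 63.0], [878.0, 338.0], [702.0, 367.0]]
rim 2752 0.14590282598383275 ((767.4344482421875, 214.90829467773438), (278.52032470703125, 178.0261993408203), 80.7253189086914) [[657.0, 92.0], [833.0, 63.0], [878.0, 338.0], [702.0, 367.0]]
teal bar 199 [ 0.45280165 -0.26677512  0.16179859]
```

```bash
cat >> h.py <<'E'
from scipy.spatial.transform import Rotation as R
def tgt(yaw,flip=1): # tool x down, tool z along flip*caddy x
    x=np.array([0,0,-1.]);z=flip*np.array([np.cos(yaw),np.sin(yaw),0]);return R.from_matrix(np.stack([x,np.cross(z,x),z],1))
def delta(pos,rot,o=None):
    o=o or bot.get_obs();r0=R.from_quat(o['tool_rot'])
    t=r0.inv().apply(np.array(pos)-o['eef_pos'])/.25;w=(r0.inv()*rot).as_rotvec()/.5
    return t.round(4),w.round(4)
E
python3 - <<'E'
from h import *
o=bot.get_obs();print(R.from_quat(o['tool_rot']).as_matrix().round(3))
for f in(1,-1):
    print(delta([.464,.2395,.25],tgt(np.radians(-13),f)))
E
```

```text
[[-0.001  0.904  0.428]
 [ 0.002  0.428 -0.904]
 [-1.    -0.    -0.002]]
(array([-0.0741,  2.0873, -2.0705]), array([-1.8043e+00, -3.5000e-03, -1.6000e-03]))
(array([-0.0741,  2.0873, -2.0705]), array([ 4.4789e+00, -2.0000e-03,  4.2000e-03]))
```

Request:
{"name": "apply_moves", "arguments": {"targets": [-0.074, 0.7, -0.69, -0.6, 0, 0, 1, -0.074, 0.7, -0.69, -0.6, 0, 0, 1, -0.074, 0.7, -0.69, -0.6, 0, 0, 1, -0.074, 0.7, -0.69, -0.6, 0, 0, 1, -0.074, 0.7, -0.69, -0.6, 0, 0, 1, -0.074, 0.7, -0.69, -0.6, 0, 0, 1, -0.074, 0.7, -0.69, -0.6, 0, 0, 1, -0.074, 0.7, -0.69, -0.6, 0, 0, 1, -0.074, 0.7, -0.69, -0.6, 0, 0, 1]}}

```text
clock: 0.85
eef_pos: [0.2983, -0.2212, 0.2497]
tool_rot: [0.284, 0.647, -0.285, 0.647]
ft_force: [0.1, -0.1, -0.7]
grip_width: 0.0854
```

```bash
python3 - <<'E'
from h import *
o=bot.get_obs();print(o['clock'],o['eef_pos'],o['joint_pos'].round(2),o['ft_force'])
print(delta([.464,.2395,.25],tgt(np.radians(-13))))
E
```

```text
0.85 [ 0.29827165 -0.22115149  0.24970581] [-0.64 -0.02 -0.25  1.35 -0.    1.76] [ 0.05141298 -0.12145085 -0.68588067]
(array([-0.0021,  1.7347, -0.9086]), array([-1.2019e+00, -1.0000e-04,  1.0000e-03]))
```

Request:
{"name": "apply_moves", "arguments": {"targets": [0, 0.867, -0.454, -0.6, 0, 0, 1, 0, 0.867, -0.454, -0.6, 0, 0, 1, 0, 0.867, -0.454, -0.6, 0, 0, 1, 0, 0.867, -0.454, -0.6, 0, 0, 1, 0, 0.867, -0.454, -0.6, 0, 0, 1, 0, 0.867, -0.454, -0.6, 0, 0, 1, 0, 0.867, -0.454, -0.6, 0, 0, 1, 0, 0.867, -0.454, -0.6, 0, 0, 1, 0, 0.867, -0.454, -0.6, 0, 0, 1]}}

```text
clock: 1.6
eef_pos: [0.3813, 0.0077, 0.2493]
tool_rot: [0.185, 0.683, -0.186, 0.682]
ft_force: [0.1, 0.5, 0.2]
grip_width: 0.0855
```

```bash
python3 - <<'E'
from h import *
o=bot.get_obs();print(o['clock'],o['eef_pos'],o['joint_pos'].round(2),o['ft_force'])
print(delta([.464,.2395,.25],tgt(np.radians(-13))))
E
```

```text
1.6 [0.38126122 0.00771121 0.24931429] [ 0.02 -0.   -0.23  1.35 -0.    2.12] [0.14187369 0.52612513 0.2032331 ]
(array([-0.0039,  0.9671, -0.1838]), array([-0.6075, -0.0023,  0.0024]))
```

Request:
{"name": "apply_moves", "arguments": {"targets": [0, 0.967, -0.184, -0.607, 0, 0, 1, 0, 0.967, -0.184, -0.607, 0, 0, 1, 0, 0.967, -0.184, -0.607, 0, 0, 1, 0, 0.967, -0.184, -0.607, 0, 0, 1, 0, 0.967, -0.184, -0.607, 0, 0, 1, 0, 0.967, -0.184, -0.607, 0, 0, 1, 0, 0.967, -0.184, -0.607, 0, 0, 1, 0, 0.967, -0.184, -0.607, 0, 0, 1, 0, 0.967, -0.184, -0.607, 0, 0, 1, 0, 0.967, -0.184, -0.607, 0, 0, 1]}}

```text
clock: 2.43
eef_pos: [0.4638, 0.2383, 0.2499]
tool_rot: [0.081, 0.703, -0.081, 0.702]
ft_force: [0.4, -0.6, 0.4]
grip_width: 0.0857
```

```bash
python3 - <<'E'
from h import *
o=bot.get_obs();print(o['clock'],o['eef_pos'],o['joint_pos'].round(2),o['ft_force'])
print(delta([.464,.2395,.138],tgt(np.radians(-13))))
im,d=bot.camera("wrist");cv2.imwrite("pics/w1.png",im[:,:,::-1])
p=bot.camera_params("wrist");T=np.eye(4);T[:3,:3]=R.from_quat(o['tool_rot']).as_matrix();T[:3,3]=o['eef_pos']
T=T@p['tool_from_camera'];W=cloud(im,d,p,T)
h=cv2.cvtColor(im,cv2.COLOR_RGB2HSV).astype(int)
mo=(h[...,0]<16)&(h[...,1]>150)&(d>0)
P=W[mo];B=P[(P[:,2]>.158)&(P[:,2]<.175)]
if len(B):print(len(B),np.median(B[:,2]),rect(B))
S=P[(P[:,2]>.098)&(P[:,2]<.112)]
if len(S):print(rect(S))
E
```

```text
2.4333 [0.46377822 0.23830176 0.24985894] [ 0.47  0.28  0.1   1.4  -0.    2.27] [ 0.41117873 -0.58488456  0.43663391]
(array([ 4.474e-01,  5.200e-03, -1.000e-04]), array([-0.0045, -0.0008,  0.0015]))
2046 0.1641482315031185 ((463.5853271484375, 244.93960571289062), (86.61852264404297, 13.354393005371094), 77.30723571777344)
((479.9402770996094, 239.50027465820312), (90.04732513427734, 89.08422088623047), 77.31179809570312)
```

View pics/w1.png

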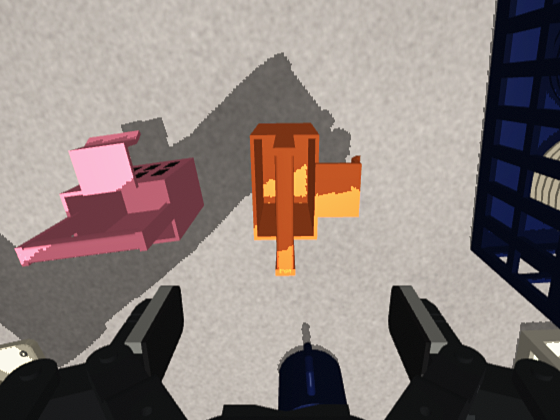

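The wrist view shows the orange bar at (285,195), midway between the jaws, with pink well to the left at (110,210). The bar fit agrees with the other cameras to about 1 mm in x (5 mm along the bar), and the yaw matches. I'll descend now.

Request:
{"name": "apply_moves", "arguments": {"targets": [0.15, 0.008, 0, 0, 0, 0, 1, 0.3, 0.008, 0, 0, 0, 0, 1, 0.4, 0.008, 0, 0, 0, 0, 1, 0.448, 0.008, 0, 0, 0, 0, 1, 0.448, 0.008, 0, 0, 0, 0, 1, 0.448, 0.008, 0, 0, 0, 0, 0.5, 0.448, 0.008, 0, 0, 0, 0, 0, 0.448, 0.008, 0, 0, 0, 0, 0, 0.448, 0.008, 0, 0, 0, 0, 0, 0.448, 0.008, 0, 0, 0, 0, 0, 0.448, 0.008, 0, 0, 0, 0, 0, 0.448, 0.008, 0, 0, 0, 0, 0]}}

```text
clock: 3.48
eef_pos: [0.4645, 0.2432, 0.1387]
tool_rot: [0.08, 0.702, -0.079, 0.703]
ft_force: [-1.5, 0.0, 3.9]
grip_width: 0.0107
```

Request:
{"name": "apply_moves", "arguments": {"targets": [0, 0, 0, 0, 0, 0, 0, 0, 0, 0, 0, 0, 0, 0, 0, 0, 0, 0, 0, 0, 0]}}

```text
clock: 3.73
eef_pos: [0.4644, 0.2432, 0.1387]
tool_rot: [0.08, 0.702, -0.079, 0.703]
ft_force: [-1.7, -0.1, 5.8]
grip_width: 0.0111
```

Request:
{"name": "apply_moves", "arguments": {"targets": [-0.06, 0, 0, 0, 0, 0, 0, -0.15, 0, 0, 0, 0, 0, 0, -0.25, 0, 0, 0, 0, 0, 0, -0.35, 0, 0, 0, 0, 0, 0, -0.44, 0, 0, 0, 0, 0, 0, -0.44, 0, 0, 0, 0, 0, 0, -0.44, 0, 0, 0, 0, 0, 0]}}

```text
clock: 4.32
eef_pos: [0.4646, 0.243, 0.2482]
tool_rot: [0.08, 0.702, -0.079, 0.703]
ft_force: [-0.4, 0.5, -2.1]
grip_width: 0.0112
```

```bash
cat > look.py <<'E'
from h import *
import sys
o=bot.get_obs();print(o['clock'],o['eef_pos'],o['joint_pos'].round(2),o['ft_force'],o['grip_width'])
im,d=bot.camera("scene");cv2.imwrite("pics/s%s.png"%sys.argv[1],im[:,:,::-1])
im,d=bot.camera("top");cv2.imwrite("pics/t%s.png"%sys.argv[1],im[:,:,::-1])
p=bot.camera_params("top");W=cloud(im,d,p,p['T']);m=masks(im)
Q=W[m['navy']&(d>0)];Q=Q[(Q[:,0]>.55)&(Q[:,0]<.93)&(Q[:,1]>0)&(Q[:,1]<.45)&(Q[:,2]>.14)&(Q[:,2]<.16)]
r=rect(Q);print('crate',r)
im,d=bot.camera("wrist");cv2.imwrite("pics/w%s.png"%sys.argv[1],im[:,:,::-1])
p=bot.camera_params("wrist");T=np.eye(4);T[:3,:3]=R.from_quat(o['tool_rot']).as_matrix();T[:3,3]=o['eef_pos']
T=T@p['tool_from_camera'];W=cloud(im,d,p,T);np.savez("w%s.npz"%sys.argv[1],im=im,d=d,W=W)
E
python3 look.py 2; python3 - <<'E'
from h import *
z=np.load("w2.npz");im,d,W=z['im'],z['d'],z['W'];o=bot.get_obs()
h=cv2.cvtColor(im,cv2.COLOR_RGB2HSV).astype(int)
P=W[(h[...,0]<16)&(h[...,1]>150)&(d>0)];print(P.min(0),P.max(0))
S=P[(P[:,2]>.205)&(P[:,2]<.222)];print(len(S),rect(S),np.median(S[:,2]))
E
```

```text
4.3167 [0.46456956 0.2429845  0.24817723] [ 0.48  0.28  0.1   1.39 -0.    2.28] [-0.44994099  0.47634613 -2.06036929] 0.011160023163015197
crate ((765.1605224609375, 215.43228149414062), (280.81561279296875, 181.9246826171875), 80.74881744384766)
[0.42746881 0.00053718 0.04224572] [0.53344309 0.29301321 0.32391317]
5375 ((482.8215637207031, 249.52236938476562), (69.3643798828125, 89.21590423583984), 77.31437683105469) 0.21434529727967583
```

View pics/w2.png

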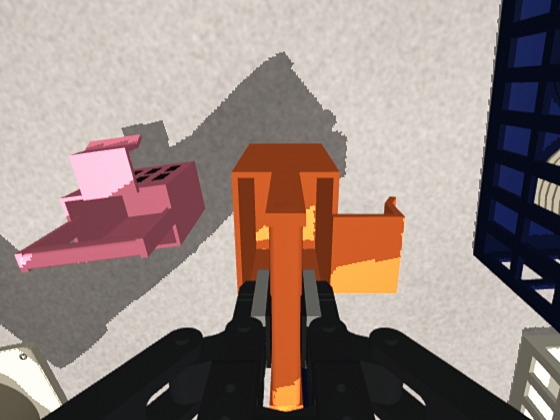

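View pics/s2.png

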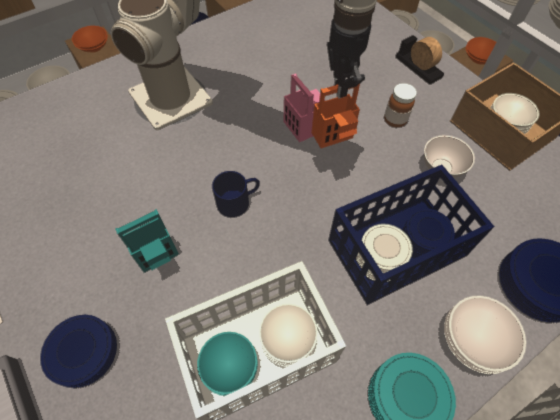

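The caddy is held square: strap top is at z 0.214, as expected, and the crate hasn't moved. Next I'll move it over the rim.

```bash
python3 - <<'E'
from h import *
print(delta([.6412,.2385,.252],tgt(np.radians(-9.2))))
E
```

```text
(array([-0.028 ,  0.1449,  0.6979]), array([-0.1299, -0.0063,  0.0052]))
```

Request:
{"name": "apply_moves", "arguments": {"targets": [-0.028, 0.02, 0.1, -0.03, 0, 0, 0, -0.028, 0.045, 0.22, -0.06, 0, 0, 0, -0.028, 0.07, 0.34, -0.1, 0, 0, 0, -0.028, 0.095, 0.46, -0.13, 0, 0, 0, -0.028, 0.12, 0.57, -0.13, 0, 0, 0, -0.028, 0.135, 0.65, -0.13, 0, 0, 0, -0.028, 0.145, 0.698, -0.13, -0.005, 0.005, 0, -0.028, 0.145, 0.698, -0.13, -0.005, 0.005, 0, -0.028, 0.145, 0.698, -0.13, -0.005, 0.005, 0, -0.028, 0.145, 0.698, -0.13, -0.005, 0.005, 0]}}

```text
clock: 5.3
eef_pos: [0.6411, 0.239, 0.2533]
tool_rot: [0.057, 0.705, -0.056, 0.705]
ft_force: [-0.5, -0.4, -0.8]
grip_width: 0.0106
```

```bash
python3 look.py 3; cat > meas.py <<'E'
from h import *
import sys
z=np.load("w%s.npz"%sys.argv[1]);im,d,W=z['im'],z['d'],z['W'];o=bot.get_obs()
h=cv2.cvtColor(im,cv2.COLOR_RGB2HSV).astype(int)
dz=o['eef_pos'][2]-.1387
P=W[(h[...,0]<16)&(h[...,1]>150)&(d>0)]
S=P[abs(P[:,2]-.105-dz)<.008];r=rect(S);print('caddy top',r,np.median(S[:,2]))
N=W[(h[...,0]>105)&(h[...,0]<130)&(h[...,1]>110)&(d>0)]
N=N[(abs(N[:,2]-.15)<.006)&(N[:,0]<.95)]
yaw=np.radians(-9.2);ex=np.array([np.cos(yaw),np.sin(yaw)])
print('rim z',np.median(N[:,2]),'proj caddy x', np.percentile(S[:,:2]@ex,[0.5,99.5]))
a=N[:,:2]@ex;hh,e=np.histogram(a,bins=np.arange(.55,.95,.004));print([(round(x,3),int(c)) for x,c in zip(e,hh) if c>30])
E
python3 meas.py 3
python3 -c "
from h import *
o=bot.get_obs();print(delta([.6412,.2385,.188],tgt(np.radians(-9.2))))"
```

```text
5.3 [0.6411267  0.23896382 0.25330633] [0.36 0.64 0.67 1.6  0.   2.09] [-0.49637357 -0.44117707 -0.78935049] 0.010596440818006168
crate ((764.75830078125, 215.6121826171875), (281.6047058105469, 180.08421325683594), 80.39802551269531)
caddy top ((658.6373291015625, 246.47702026367188), (69.98477172851562, 88.84254455566406), 81.09986114501953) 0.21938978113349977
rim z 0.1485868951241878 proj caddy x [0.56652704 0.65467754]
[(np.float64(0.626), 38), (np.float64(0.63), 1328), (np.float64(0.634), 1395), (np.float64(0.638), 1401), (np.float64(0.642), 145), (np.float64(0.646), 104), (np.float64(0.65), 109), (np.float64(0.654), 106), (np.float64(0.658), 104), (np.float64(0.662), 104), (np.float64(0.666), 107), (np.float64(0.67), 105), (np.float64(0.674), 103), (np.float64(0.678), 112), (np.float64(0.682), 106), (np.float64(0.686), 106), (np.float64(0.69), 108), (np.float64(0.694), 106), (np.float64(0.698), 99), (np.float64(0.702), 109), (np.float64(0.706), 113), (np.float64(0.71), 105), (np.float64(0.714), 102), (np.float64(0.718), 118), (np.float64(0.722), 123), (np.float64(0.726), 139), (np.float64(0.73), 152), (np.float64(0.734), 168), (np.float64(0.738), 177), (np.float64(0.742), 180), (np.float64(0.746), 193), (np.float64(0.75), 173), (np.float64(0.754), 184), (np.float64(0.758), 110), (np.float64(0.762), 78), (np.float64(0.766), 72), (np.float64(0.77), 80), (np.float64(0.774), 74), (np.float64(0.778), 80), (np.float64(0.782), 67), (np.float64(0.786), 73), (np.float64(0.79), 69), (np.float64(0.794), 539), (np.float64(0.798), 689), (np.float64(0.802), 470), (np.float64(0.806), 306)]
(array([ 0.2685, -0.0039, -0.0006]), array([ 0.0016,  0.0045, -0.0046]))
```

View pics/w3.png

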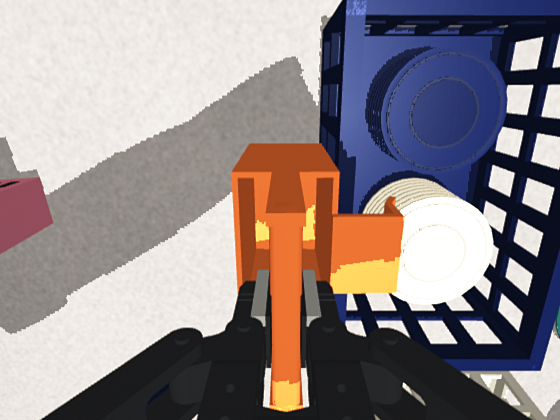

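View pics/s3.png

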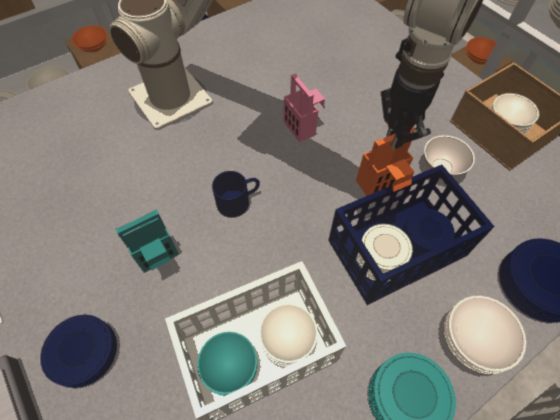

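The wrist data puts the rim at 0.630–0.642 m along the crate's x direction. The hook gap runs 0.6215–0.6515 m, so it's centred within about 1 mm. In the wrist view the strap spans the rim at about (335,250). I'll lower it next.

Request:
{"name": "apply_moves", "arguments": {"targets": [0.06, -0.003, 0, 0, 0.004, -0.004, 0, 0.12, -0.003, 0, 0, 0.004, -0.004, 0, 0.17, -0.003, 0, 0, 0.004, -0.004, 0, 0.21, -0.003, 0, 0, 0.004, -0.004, 0, 0.24, -0.003, 0, 0, 0.004, -0.004, 0, 0.25, -0.003, 0, 0, 0.004, -0.004, 0, 0.25, -0.003, 0, 0, 0.004, -0.004, 0]}}

```text
clock: 6.03
eef_pos: [0.6418, 0.2385, 0.1919]
tool_rot: [0.057, 0.705, -0.057, 0.705]
ft_force: [-0.0, -0.0, -1.9]
grip_width: 0.0107
```

```bash
python3 look.py 4; python3 meas.py 4 | head -2
```

```text
6.0333 [0.64184829 0.23845626 0.19185678] [0.36 0.64 0.52 1.45 0.   2.09] [-0.02084296 -0.0493926  -1.94095922] 0.010705955420984528
crate ((764.5584716796875, 213.2333984375), (277.0686340332031, 180.18565368652344), 80.49860382080078)
caddy top ((659.5491333007812, 246.02969360351562), (69.84571838378906, 89.41883850097656), 81.01753997802734) 0.15808717655079144
rim z 0.14881547808748347 proj caddy x [0.56730422 0.65571331]
```

View pics/s4.png

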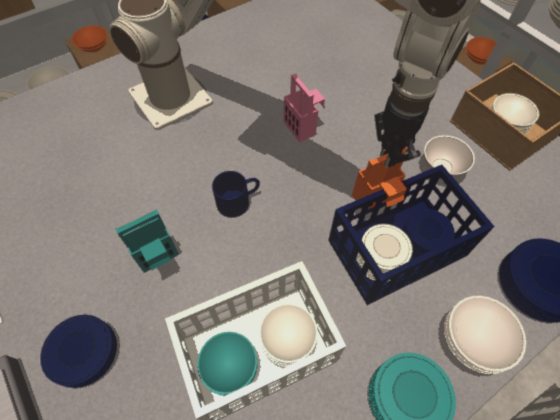

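In the scene view the hook is over the rim at (392,185), with the strap about 3 mm above it and no force. I'll shift 4 mm towards the crate to reduce the swing on release, then lower the last 3 mm.

Request:
{"name": "apply_moves", "arguments": {"targets": [0, 0, 0.008, 0, 0, 0, 0, 0, 0, 0.016, 0, 0, 0, 0, 0.006, 0, 0.016, 0, 0, 0, 0, 0.012, 0, 0.016, 0, 0, 0, 0, 0.012, 0, 0.016, 0, 0, 0, 0]}}

```text
clock: 6.6
eef_pos: [0.6462, 0.2377, 0.1888]
tool_rot: [0.057, 0.705, -0.057, 0.705]
ft_force: [-1.0, 0.1, -1.8]
grip_width: 0.0108
```

Request:
{"name": "apply_moves", "arguments": {"targets": [0.004, 0, 0, 0, 0, 0, 0, 0.007, 0, 0, 0, 0, 0, 0, 0.007, 0, 0, 0, 0, 0, 0]}}

```text
clock: 6.85
eef_pos: [0.6461, 0.2378, 0.1887]
tool_rot: [0.057, 0.704, -0.056, 0.705]
ft_force: [-3.3, -1.2, 3.0]
grip_width: 0.0112
```

Contact confirmed: the force has flipped to +3 N. Releasing gradually.

Request:
{"name": "apply_moves", "arguments": {"targets": [0, 0, 0, 0, 0, 0, 0.18, 0, 0, 0, 0, 0, 0, 0.22, 0, 0, 0, 0, 0, 0, 0.26, 0, 0, 0, 0, 0, 0, 0.32, 0, 0, 0, 0, 0, 0, 0.4, 0, 0, 0, 0, 0, 0, 0.5, 0, 0, 0, 0, 0, 0, 0.6, 0, 0, 0, 0, 0, 0, 0.6, 0, 0, 0, 0, 0, 0, 0.6]}}

```text
clock: 7.6
eef_pos: [0.6463, 0.2378, 0.1875]
tool_rot: [0.057, 0.705, -0.057, 0.705]
ft_force: [-0.4, 0.1, 0.1]
grip_width: 0.0516
```

```bash
python3 look.py 5; python3 meas.py 5 | head -2
```

```text
7.6 [0.64631797 0.23780985 0.18754178] [0.35 0.65 0.53 1.45 0.   2.08] [-0.37179235  0.05675008  0.11628347] 0.05163075150697259
crate ((764.6299438476562, 211.29937744140625), (274.5155334472656, 180.24351501464844), 79.89232635498047)
caddy top ((662.8472900390625, 234.79644775390625), (90.80502319335938, 89.31688690185547), 80.68863677978516) 0.15509617102603696
rim z 0.15024178747370465 proj caddy x [0.57237645 0.66070135]
```

View pics/w5.png

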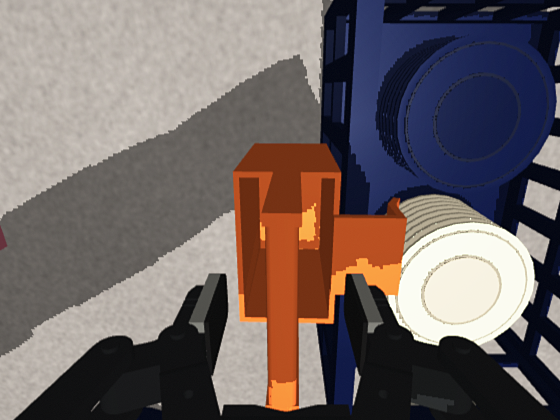

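View pics/s5.png

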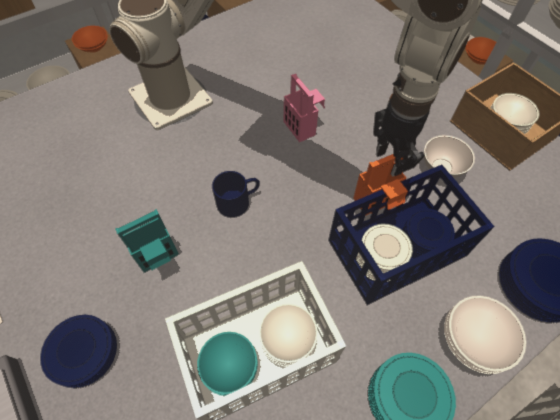

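The caddy hangs free. In the wrist view the pads at (208,310) and (365,310) are clear of the bar at (283,330), and the strap lies on the rim. I'll retreat straight up.

Request:
{"name": "apply_moves", "arguments": {"targets": [-0.04, 0, 0, 0, 0, 0, 0.6, -0.1, 0, 0, 0, 0, 0, 0.6, -0.18, 0, 0, 0, 0, 0, 0.6, -0.28, 0, 0, 0, 0, 0, 0.6, -0.4, 0, 0, 0, 0, 0, 0.6, -0.4, 0, 0, 0, 0, 0, 0.6, -0.4, 0, -0.2, 0, 0, 0, 0.6, -0.4, 0, -0.4, 0, 0, 0, 0.6, -0.4, 0, -0.6, 0, 0, 0, 0.6, -0.4, 0, -0.8, 0, 0, 0, 0.6, -0.4, 0, -0.8, 0, 0, 0, 0.6, -0.4, 0, -0.8, 0, 0, 0, 0.6]}}

```text
clock: 8.75
eef_pos: [0.4428, 0.2699, 0.2888]
tool_rot: [0.055, 0.706, -0.055, 0.704]
ft_force: [0.0, -0.6, 0.9]
grip_width: 0.0512
```

```bash
python3 look.py 6; python3 - <<'E'
from h import *
for n in("top","scene"):
    im,d=bot.camera(n);p=bot.camera_params(n);W=cloud(im,d,p,p['T']);h=cv2.cvtColor(im,cv2.COLOR_RGB2HSV).astype(int)
    P=W[(h[...,0]<16)&(h[...,1]>150)&(d>0)&(np.hypot(W[...,0]-.66,W[...,1]-.235)<.1)&(W[...,2]>.03)]
    B=P[P[:,2]>.202];print(n,'bar',len(B),rect(B),B[:,2].max() if len(B) else 0)
    S=P[abs(P[:,2]-.153)<.007];print('top',len(S),rect(S),P[:,2].min())
    E=W[masks(im)['teal']&(d>0)];E=E[(E[:,2]>.15)&(E[:,2]<.18)&(E[:,0]<.55)];print('teal',len(E),E.mean(0))
E
```

```text
8.75 [0.44279125 0.26992919 0.28884912] [0.55 0.26 0.18 1.49 0.   2.27] [ 0.00840903 -0.61781015  0.89722016] 0.05118917896815944
crate ((764.7732543945312, 215.4617919921875), (280.6730651855469, 181.24200439453125), 80.71315002441406)
top bar 119 ((644.27587890625, 235.41026306152344), (90.8080825805664, 13.464149475097656), 80.54288482666016) 0.21714386137115593
top 135 ((663.0863647460938, 231.32273864746094), (89.48353576660156, 89.06851196289062), 79.3626937866211) 0.035400194058649914
teal 346 [ 0.44986638 -0.263964    0.16341551]
scene bar 254 ((646.649169921875, 234.8534698486328), (90.63711547851562, 14.208161354064941), 81.61381530761719) 0.21439542481030993
top 447 ((665.4265747070312, 231.19419860839844), (91.99378204345703, 88.05370330810547), 79.88074493408203) 0.03679398444317272
teal 197 [ 0.45268505 -0.26667765  0.16173729]
```

View pics/s6.png

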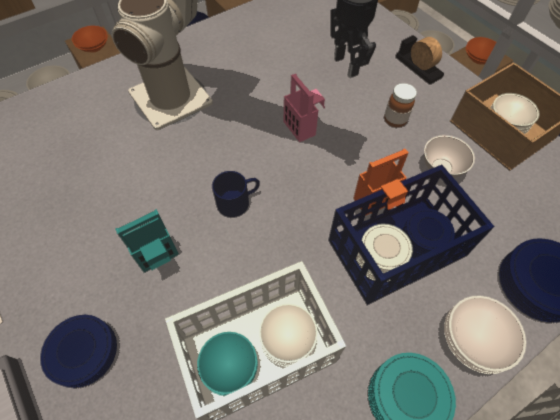

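View pics/t6.png

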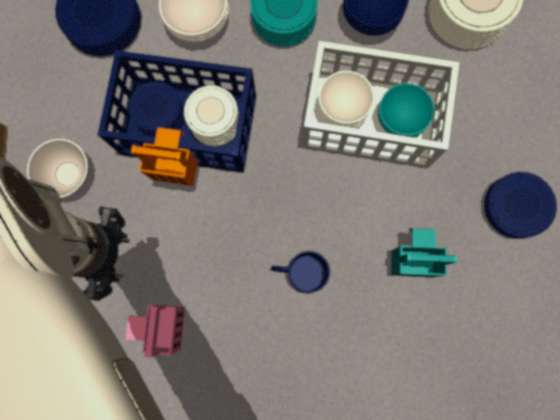

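The scene view shows the caddy hanging outside the crate at (385,185) with its strap over the rim at (395,190). The top view shows it square at (168,160). The crate and teal caddy haven't moved, and the robot is clear.

```bash
python3 -c "
from workcell import bot
print(bot.job_done())"
```

```text
the job is handed in; nothing more can be done
None
```

The orange caddy is hanging by its hook over the navy crate's near long rim, with its body outside the crate. I gripped it by the carry bar, lowered the hook onto the rim until I felt contact, let go gradually and backed the arm clear. I then handed the job in at about 9 s; no verdict is reported.

**Last checks, after the gripper let go:**
- **Fit:** the hook is about 4 mm from the middle of the rim and within about 5 mm of the middle of the side. The strap top is about 5 mm above the rim, so its underside rests on it.
- **Attitude:** the caddy is upright and turned within about 1–2 degrees of square to the crate.
- **Other objects:** the crate and the teal caddy measured within 1 mm of where they started. The pink caddy was not touched.

**Disagreements:** the top and scene cameras differed by about 2–3 mm, in line with their calibration. While the arm partly blocked the view, one crate reading drifted about 4 mm along its long side. It went back once the arm was clear.

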